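Roll the bar blank onto the layout line

ROBOT

A 6-joint arm with a two-finger parallel gripper is mounted at the origin on the work surface. World frame = base frame: x ahead of the robot, y to its left, z up, the work surface at z = 0. Lengths are in m, angles in rad, forces in N, time in s.
With the tool pointing down it reaches from about 0.35 to 0.925 m from the base axis. Payload 6.4 kg.
Tool frame: the origin (TCP) lies at the very end of the fingers, on their centre line; the grasp point (between the pads) lies 19 mm behind it; z points along the fingers, y is the direction in which the jaws open and shut (so a half turn about z gives the same grasp; the last joint's range is limited). The gripper opens to 94 mm and grips with 3 to 60 N. Pads are 16 mm wide; open, the fingers measure 119 mm over their backs; the gripper's body (75 mm by 177 mm) begins 78 mm behind the grasp point.
Start: joints at [-1.445, 0.245, 1.558, -0, 1.339, -0.174], TCP at [0.192, -0.621, 0.205] pointing down, gripper open.
Joint ranges: [-3.13, 3.13], [-1.02, 2.26], [0.13, 2.54], [-0.95, 4.09], [0.21, 2.88], [-2.74, 2.74]. Speed limits (rad/s): [2.57, 2.57, 3.14, 3.14, 3.14, 3.14].

INTERFACE

Orientations are given as a unit quaternion [x, y, z, w].
In Python, from cell import env gives the robot as it stands.
- The arm moves only by the tool send_rows, never from a script. Its argument "steps" is a list of rows, each an object with "hand": the finger opening in mm, from 0 to 94; "delta_pos": the shift along the tool's x, y, z scaled (see below), a list of three; "turn": the turn about the tool's z scaled (see below). A call has exactly 8 rows; each row is the pose to reach, as a shift and turn from the pose measured when the call began, along the tool's axes at that moment; what a row does not reach only later rows make up. The controller multiplies each number of a shift by 300 mm and each number of a turn by pi/4 rad. A row lasts 1/8 s, in which the tool goes at most 62.5 mm and 10.7 degrees, less where a joint would pass 70% of its speed; a pose out of reach is approached as far as the arm can. A call with a number of a shift or a turn outside -1 to 1 is refused whole. A call with a gripper value outside its range is refused whole. The fingers move at their own pace and stop on an object; "force" is the grip in N (left out, the last holds). Time passes only in rows, so rows that repeat a pose let the fingers close, or fill a call up. It gives the time, the measured TCP pose, the force and the opening at its end, in the units of the state.
- env.observe(): the state, without advancing time (a new reading comes with each control period).
- env.camera(name): name is "side" or "top"; returns a dict with "frame" (480x640x3 uint8, red, green, blue), "range_z" (480x640 float32, m along the optical axis (not along the pixel's ray), 0 where there is no reading), "K" (3x3 intrinsics, pixels), "rvec" (rotation vector, rad) and "tvec" (3), from world to camera coordinates, as OpenCV has them. Camera axes: x right, y down, z forward; pixel columns grow to the right and rows downward; lengths in m; the calibration is good to about 2 mm. A picture is of the moment at which its call begins.
- env.hand_in(): hands the job in, once; it reports no verdict.
The state is a dict: "t": time; "joint_pos": joint angles; "qvel": joint speeds; "tau": joint torques, N m; "tool_pos": TCP position; "tcp_rot": TCP orientation; "force": force on the tool from outside, world axes, zero at the start; "ft_torque": the same for the moment, N m; "grip_width": finger opening in m.
Only numpy, scipy, OpenCV 4.12 (cv2) and the standard library are available. Lean on these libraries where they do the work, as an engineer would, in place of code of your own. Each camera call takes 0.05 s, during which the arm holds its last target.

TASK

With fingertips on top of the round steel bar, roll it sideways about half a turn across the rubber mat, until it rests lying along the yellow line with its red stripe turned underneath, and leave it there at rest. Do not pinch it, lift it or push it from down at its sides, and leave the brass flat, the hexagon nut and the jar where they are.

Things in the scene. Friction and masses are not known exactly. Their poses are not given: they have to be found in the camera images.
- mat: Black rubber mat fixed on the bench, 260 x 340 mm, 4 mm thick, placed and turned differently each time. Origin at the centre of its underside, x and y along its sides, z up. A yellow painted line, 8 mm wide and 160 mm long, runs along the mat's y axis through its centre (x = 0, y from -80 to 80 mm).
- bar: Loose round steel bar, diameter 24 mm, length 130 mm, 0.45 kg, lying on the mat, parallel to the line within 5 degrees, its axis 30 to 45 mm to one side of it. Origin mid-bar on its axis (16 mm above the bench); y along the bar, z towards its red stripe (on top at the start). A fingertip moving on its top without slip moves it half as far; it stays where it is left at rest, with no running on.
- flat: Loose brass flat bar, 16 x 90 mm and 10 mm high, 0.12 kg, lying on the mat across the yellow line from the steel bar, its centre 30 to 45 mm from the line, roughly parallel to it. Origin at the centre of its underside, y along its length. Must stay where it is.
- nut: Loose big bare-steel hexagon nut lying flat on the mat, 53 mm over the corners, 24 mm high, near the +y edge of the mat, beyond the end of the line. Origin at the centre of its underside. Must stay where it is.
- jar: Loose small white plastic jar with a red cap, 40 mm in diameter, 55 mm high, near the -y edge of the mat, beyond the other end of the line. Origin at the centre of its underside. Must stay where it is.

How it is judged:
At the end, for the whole second after the job is handed in: The bar lies at rest on the mat along the yellow line (its middle within 6 mm across and 20 mm lengthwise of the line's middle, parallel within 8 degrees), red stripe turned under (over 103 degrees from straight up); brass flat, nut and jar within 10 mm of where they stood (x of bar in the frame of mat between -0.006 and 0.006 m and y of bar in the frame of mat between -0.02 and 0.02 m and z of bar in the frame of mat below 0.019 m and angle between the y axis of bar and the y axis of mat, either way round below 0.14 rad and angle between bar's own z axis and vertical above 1.8 rad and linear speed of bar below 0.01 m/s and distance of each of flat, nut, jar from where it was at the start of the episode below 0.01 m); the robot touches nothing.
It fails at once if the steel bar is lifted (its axis more than 8 mm above where it lies on the mat) (z of bar in the frame of mat above 0.024 m).
It fails at once if the bar is touched with the fingers down at its sides (tips below about half its height) instead of on top (contact force between the fingers and bar above 0.5 N and height (world z) of the grasp point below 0.036 m).
It fails at once if the brass flat is pushed or lifted more than 10 mm from its place (distance of flat from where it was at the start of the episode above 0.01 m).
It fails at once if the nut is pushed or lifted more than 10 mm from its place (distance of nut from where it was at the start of the episode above 0.01 m).
It fails at once if the jar is pushed or lifted more than 10 mm from its place (distance of jar from where it was at the start of the episode above 0.01 m).
It also fails if it takes over 48 s, if anything falls off the work surface, if the arm or the gripper's body presses on something with over 40 N, if the wrist force passes 120 N, or if a joint passes its speed limit or range.

## Working session

There is one attempt and no reset: what is moved stays moved. The work goes in short steps, Python scripts to look and compute and a tool call to move; the robot and the scene stay as the last step left them, time stands still between calls to the robot, and variables do not carry over. Pictures are saved under pics/ and viewed, and the job is handed in when it is done.

Besides the shell and the picture viewer there is one more tool, called after "Emit:" as a command line: name --argument value ..., lists and objects as JSON in quotes. send_rows: Moves the arm, as the interface text tells. Shifts and turns lie within -1 to 1; 1 stands for 300 mm of shift or pi/4 rad of turn. Its arguments: {"type":"object","properties":{"steps":{"type":"array","items":{"type":"object","properties":{"hand":{"type":"number"},"delta_pos":{"type":"array","items":{"type":"number"}},"turn":{"type":"number"}}}},"force":{"type":"number"}},"required":["steps"]}

```bash
ls; mkdir -p pics; python3 - <<'E'
from cell import env
import cv2,numpy as np
print(env.observe())
for n in("top","side"):
    c=env.camera(n); cv2.imwrite(f"pics/{n}0.png",c["frame"][:,:,::-1]); np.savez(f"{n}0.npz",**c)
    print(n,c["K"],c["rvec"],c["tvec"])
E
```

```text
pics
{'t': 0.0, 'joint_pos': array([-1.44508226e+00,  2.45845956e-01,  1.55896852e+00, -2.08865429e-06,
        1.33869636e+00, -1.74090690e-01]), 'qvel': array([ 4.34837781e-05,  6.92698217e-04,  1.83584665e-04,  2.43647761e-03,
       -2.24840780e-04, -3.84887704e-04]), 'tau': array([ 5.81015274e-05, -4.15848148e+01, -3.14595509e+01,  6.84849266e-02,
        3.32597620e-02, -1.35010700e-04]), 'tool_pos': array([ 0.1919031 , -0.62041204,  0.20434942]), 'tcp_rot': array([ 9.88785171e-01,  1.49341778e-01,  2.21807371e-05, -9.58835190e-04]), 'force': array([ 0.45273942, -0.20745605,  0.55244981]), 'ft_torque': array([ 0.00780823, -0.00870512,  0.08630696]), 'grip_width': 0.09394714513065942}
top [[528.78495628   0.         314.41892216]
 [  0.         528.78495628 227.50092386]
 [  0.           0.           1.        ]] [ 2.13654155 -2.20111273  0.09712667] [0.0812894  0.56307795 0.69031247]
side [[521.46978811   0.         315.79851639]
 [  0.         521.46978811 244.91764342]
 [  0.           0.           1.        ]] [-0.02085894 -2.79580917  1.40116224] [ 0.54495145 -0.01899066  0.91015371]
```

View pics/top0.png

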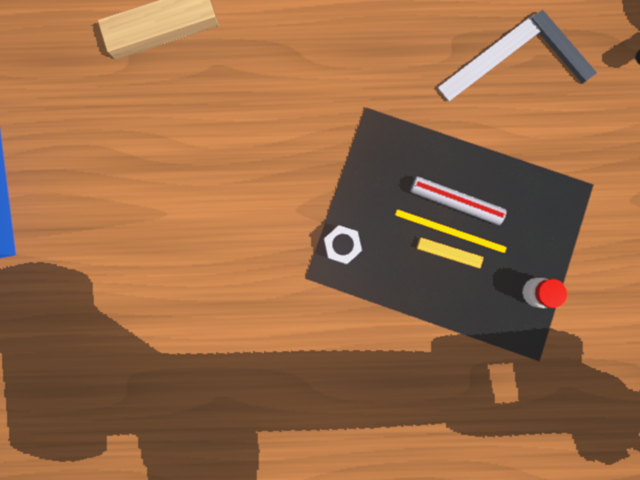

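View pics/side0.png

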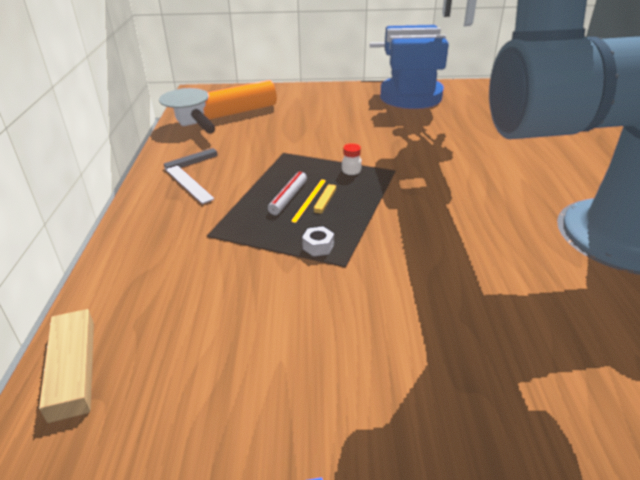

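```bash
cat > h.py <<'E'
import cv2,numpy as np
def ray(c,px,z):
    R=cv2.Rodrigues(c["rvec"])[0]; t=np.asarray(c["tvec"]).ravel()
    px=np.atleast_2d(px).astype(float)
    d=np.c_[(px-c["K"][[0,1],[2,2]])/c["K"][[0,1],[0,1]],np.ones(len(px))]@R
    o=-R.T@t
    return o+d*((z-o[2])/d[:,2])[:,None]
def blobs(c,name):
    f=c["frame"];h=cv2.cvtColor(f,cv2.COLOR_RGB2HSV);H,S,V=h[...,0],h[...,1],h[...,2]
    m={"yellow":(H>20)&(H<35)&(S>130)&(V>120),"red":((H<5)|(H>175))&(S>170)&(V>120),"gray":(S<50)&(V>120)}[name].astype(np.uint8)
    n,l,s,ce=cv2.connectedComponentsWithStats(m)
    out=[]
    for i in range(1,n):
        if s[i,4]>60:
            ys,xs=np.nonzero(l==i); out.append((s[i,4],np.c_[xs,ys]))
    return out
def desc(c,pts,z):
    P=ray(c,pts,z)[:,:2].astype(np.float32)
    r=cv2.minAreaRect((P*1000)); 
    b=cv2.boxPoints(r); e=[b[1]-b[0],b[2]-b[1]]; e=max(e,key=np.linalg.norm)
    v=cv2.fitLine(P,cv2.DIST_L2,0,.01,.01).ravel()
    return np.round(r[0],1),np.round(r[1],1),"ang",round(float(np.degrees(np.arctan2(v[1],v[0])))%180,2),"cent",np.round(P.mean(0)*1000,1)
E
python3 - <<'E'
import numpy as np
from h import *
for n in("top","side"):
    c=dict(np.load(n+"0.npz"))
    for col in("yellow","red"):
        for a,p in blobs(c,col):
            print(n,col,a,p.mean(0).round(), *desc(c,p,.004 if col=="yellow" else .028))
E
```

```text
top yellow 811 [451. 231.] [ 557.3 -125. ] [161.3  10.1] ang 68.94 cent [ 557.  -125.7]
top yellow 705 [450. 252.] [ 527.4 -123.3] [89.6 16.3] ang 70.75 cent [ 526.9 -123.2]
top red 311 [460. 199.] [ 598.3 -134.2] [122.4   4.7] ang 67.39 cent [ 598.1 -134.5]
top red 656 [552. 293.] [ 467.8 -250.1] [37.5 37.1] ang 129.49 cent [ 467.8 -250.2]
side yellow 242 [308. 201.] [ 557.5 -128.6] [166.   10.6] ang 69.28 cent [ 559.2 -124.2]
side yellow 189 [325. 197.] [ 526.2 -138.8] [90.4 15.4] ang 70.87 cent [ 526.7 -137.3]
side red 167 [352. 149.] [ 465.4 -290.7] [52.8 32.8] ang 86.64 cent [ 465.4 -290.6]
```

Emit:
send_rows --steps '[{"delta_pos":[0.18,-0.11,0],"turn":0,"hand":60},{"delta_pos":[0.36,-0.23,0],"turn":0,"hand":60},{"delta_pos":[0.54,-0.34,0],"turn":0,"hand":60},{"delta_pos":[0.72,-0.45,0],"turn":0,"hand":60},{"delta_pos":[0.89,-0.56,0],"turn":0,"hand":60},{"delta_pos":[0.89,-0.56,0],"turn":0,"hand":60},{"delta_pos":[0.89,-0.56,0],"turn":0,"hand":60},{"delta_pos":[0.89,-0.56,0],"turn":0,"hand":60}]'

```text
t: 1.1
tool_pos: [0.3965, -0.3822, 0.2047]
tcp_rot: [0.989, 0.148, -0.0, -0.001]
force: [0.2, -0.5, -0.5]
grip_width: 0.06
```

Emit:
send_rows --steps '[{"delta_pos":[0.18,-0.115,0],"turn":0.2,"hand":60},{"delta_pos":[0.36,-0.23,0],"turn":0.4,"hand":60},{"delta_pos":[0.54,-0.345,0],"turn":0.6,"hand":60},{"delta_pos":[0.72,-0.46,0.05],"turn":0.8,"hand":60},{"delta_pos":[0.902,-0.577,0.2],"turn":0.884,"hand":60},{"delta_pos":[0.902,-0.577,0.36],"turn":0.884,"hand":60},{"delta_pos":[0.902,-0.577,0.41],"turn":0.884,"hand":60},{"delta_pos":[0.902,-0.577,0.41],"turn":0.884,"hand":60}]'

```text
t: 2.1
tool_pos: [0.6035, -0.1385, 0.0814]
tcp_rot: [0.98, -0.198, -0.001, -0.001]
force: [0.1, -0.3, -0.0]
grip_width: 0.0602
```

```bash
cat > st.py <<'E'
from cell import env
import numpy as np
from scipy.spatial.transform import Rotation as R
o=env.observe();r=R.from_quat(o["tcp_rot"]).as_matrix()
np.set_printoptions(suppress=True,precision=4)
u=np.array([np.cos(np.radians(69)),np.sin(np.radians(69))]);x=np.array([u[1],-u[0]]);d=o["tool_pos"][:2]-[.5572,-.1255]
print("t",o["t"],"pos",o["tool_pos"],"xang",np.degrees(np.arctan2(r[1,0],r[0,0])),"zaxis",r[:,2],"F",o["force"],"mat xy mm",1e3*d@x,1e3*d@u)
E
python3 st.py; python3 - <<'E'
from cell import env
import cv2
for n in("side",):
    c=env.camera(n); cv2.imwrite("pics/side1.png",cv2.resize(c["frame"][100:300,180:480,::-1],None,fx=2.6,fy=2.6,interpolation=cv2.INTER_CUBIC))
E
```

```text
t 2.1 pos [ 0.6035 -0.1385  0.0814] xang -22.818796683408376 zaxis [-0.0024  0.0022 -1.    ] F [ 0.1324 -0.2914 -0.0472] mat xy mm 47.84984990090053 4.441824859858987
```

View pics/side1.png

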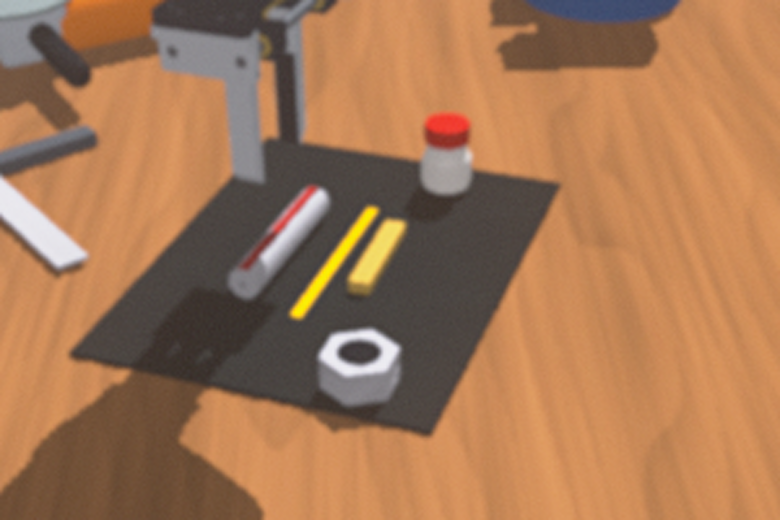

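Emit:
send_rows --steps '[{"delta_pos":[-0.008,0,0.05],"turn":0,"hand":60},{"delta_pos":[-0.008,0,0.1],"turn":0,"hand":60},{"delta_pos":[-0.008,0,0.14],"turn":0,"hand":60},{"delta_pos":[-0.008,0,0.16],"turn":0,"hand":60},{"delta_pos":[-0.008,0,0.168],"turn":0,"hand":60},{"delta_pos":[-0.008,0,0.168],"turn":0,"hand":60},{"delta_pos":[-0.008,0,0.168],"turn":0,"hand":60},{"delta_pos":[-0.008,0,0.168],"turn":0,"hand":60}]'

```text
t: 3.15
tool_pos: [0.6028, -0.1381, 0.0333]
tcp_rot: [0.98, -0.198, 0.001, -0.0]
force: [-0.3, 0.0, -0.4]
grip_width: 0.0601
```

```bash
python3 st.py; python3 - <<'E'
from cell import env
import cv2
for n,s in("side",(slice(130,280),slice(220,400))),("top",(slice(130,310),slice(330,570))):
    c=env.camera(n); cv2.imwrite(f"pics/{n}2.png",cv2.resize(c["frame"][s][...,::-1],None,fx=3.3,fy=3.3,interpolation=cv2.INTER_CUBIC))
E
```

```text
t 3.15 pos [ 0.6028 -0.1381  0.0333] xang -22.82699376698887 zaxis [ 0.0016  0.0006 -1.    ] F [-0.3231  0.0441 -0.3938] mat xy mm 47.074733654284756 4.537173181242647
```

View pics/side2.png

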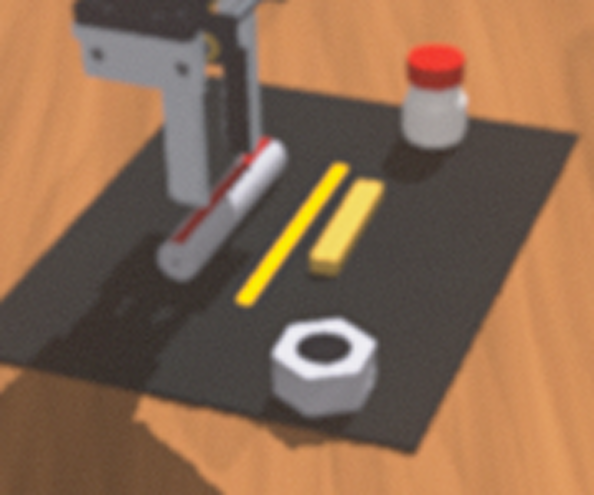

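View pics/top2.png

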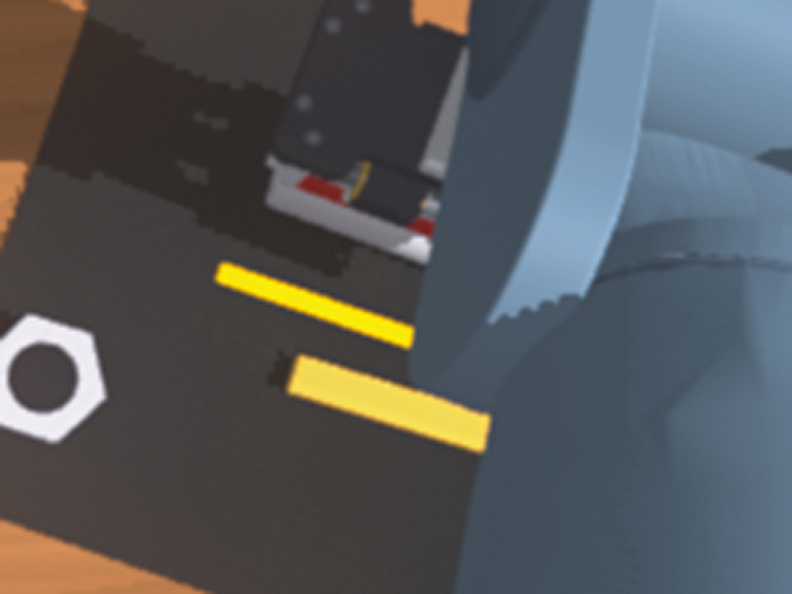

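Emit:
send_rows --steps '[{"delta_pos":[-0.01,0,0],"turn":0,"hand":60},{"delta_pos":[-0.01,0,0.006],"turn":0,"hand":60},{"delta_pos":[-0.01,0,0.012],"turn":0,"hand":60},{"delta_pos":[-0.01,0,0.016],"turn":0,"hand":60},{"delta_pos":[-0.01,0,0.02],"turn":0,"hand":60},{"delta_pos":[-0.01,0,0.02],"turn":0,"hand":60},{"delta_pos":[-0.01,0,0.02],"turn":0,"hand":60},{"delta_pos":[-0.01,0,0.02],"turn":0,"hand":60}]'

```text
t: 4.25
tool_pos: [0.6008, -0.1373, 0.0281]
tcp_rot: [0.98, -0.198, 0.002, -0.0]
force: [-0.4, 0.7, 5.9]
grip_width: 0.0601
```

```bash
python3 st.py
```

```text
t 4.25 pos [ 0.6008 -0.1373  0.0281] xang -22.830156474393128 zaxis [ 0.0031 -0.0001 -1.    ] F [-0.3844  0.694   5.862 ] mat xy mm 44.8930380715986 4.5798310770616855
```

Emit:
send_rows --steps '[{"delta_pos":[0,0,0.006],"turn":0,"hand":60},{"delta_pos":[-0.01,0,0.006],"turn":0,"hand":60},{"delta_pos":[-0.021,0,0.006],"turn":0,"hand":60},{"delta_pos":[-0.032,0,0.006],"turn":0,"hand":60},{"delta_pos":[-0.043,0,0.006],"turn":0,"hand":60},{"delta_pos":[-0.054,0,0.006],"turn":0,"hand":60},{"delta_pos":[-0.064,0,0.006],"turn":0,"hand":60},{"delta_pos":[-0.064,0,0.006],"turn":0,"hand":60}]'

```text
t: 5.25
tool_pos: [0.5843, -0.1305, 0.0279]
tcp_rot: [0.98, -0.198, 0.003, 0.0]
force: [-0.3, -0.4, 9.4]
grip_width: 0.06
```

```bash
python3 st.py; python3 - <<'E'
from cell import env
import cv2
for n,s in("side",(slice(130,280),slice(220,400))),("top",(slice(130,310),slice(330,570))):
    c=env.camera(n); cv2.imwrite(f"pics/{n}3.png",cv2.resize(c["frame"][s][...,::-1],None,fx=3.3,fy=3.3,interpolation=cv2.INTER_CUBIC))
E
```

```text
t 5.25 pos [ 0.5843 -0.1305  0.0279] xang -22.82767973263153 zaxis [ 0.0059 -0.0014 -1.    ] F [-0.3    -0.4117  9.3666] mat xy mm 27.074305978162798 5.054518210809715
```

View pics/side3.png

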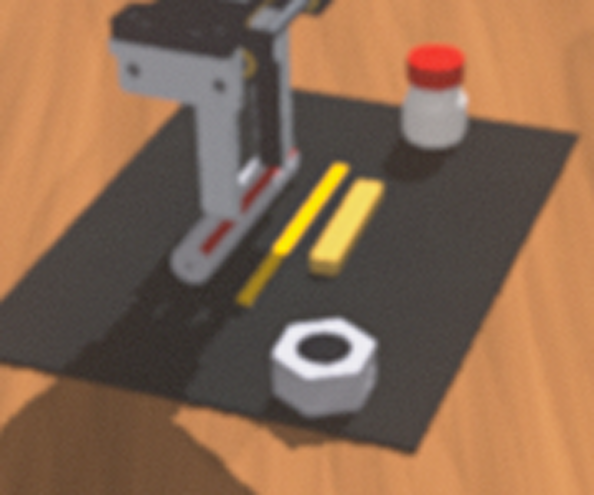

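View pics/top3.png

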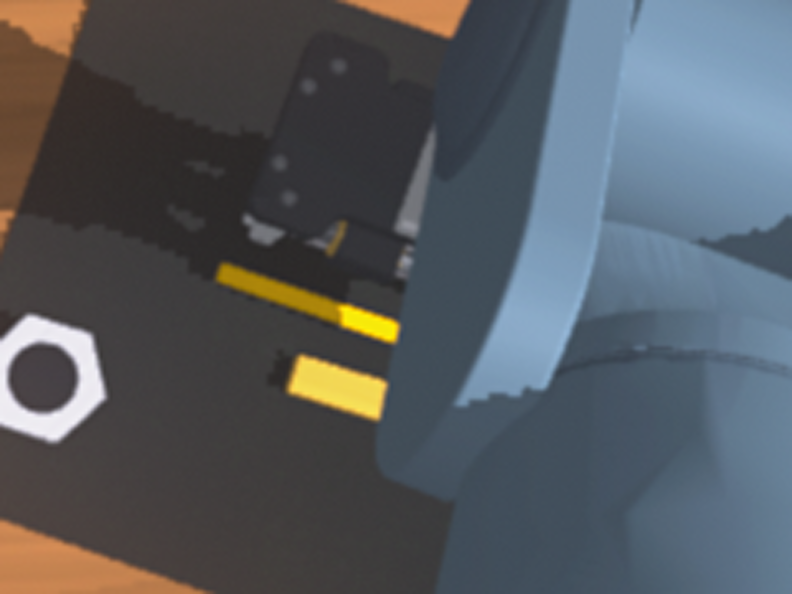

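Emit:
send_rows --steps '[{"delta_pos":[0,0,-0.02],"turn":0,"hand":60},{"delta_pos":[0,0,-0.04],"turn":0,"hand":60},{"delta_pos":[0.02,0,-0.04],"turn":0,"hand":60},{"delta_pos":[0.039,0,-0.04],"turn":0,"hand":60},{"delta_pos":[0.039,0,-0.03],"turn":0,"hand":60},{"delta_pos":[0.039,0,-0.015],"turn":0,"hand":60},{"delta_pos":[0.039,0,-0.005],"turn":0,"hand":60},{"delta_pos":[0.039,0,-0.005],"turn":0,"hand":60}]'

```text
t: 6.35
tool_pos: [0.5947, -0.1349, 0.0289]
tcp_rot: [0.98, -0.198, 0.002, 0.0]
force: [0.3, 0.0, -0.0]
grip_width: 0.06
```

```bash
python3 st.py; python3 - <<'E'
from cell import env
import cv2
for n,s in("side",(slice(130,280),slice(220,400))),:
    c=env.camera(n); cv2.imwrite(f"pics/{n}4.png",cv2.resize(c["frame"][s][...,::-1],None,fx=3.3,fy=3.3,interpolation=cv2.INTER_CUBIC))
E
```

```text
t 6.35 pos [ 0.5947 -0.1349  0.0289] xang -22.825998795879872 zaxis [ 0.0049 -0.001  -1.    ] F [ 0.2974  0.0006 -0.0217] mat xy mm 38.36270645037346 4.709607436003343
```

View pics/side4.png

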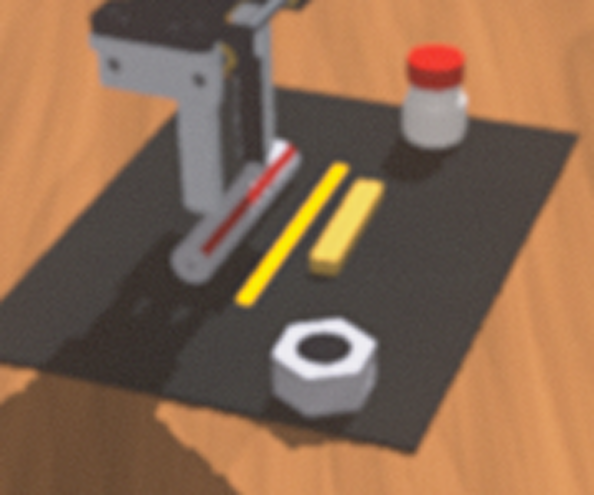

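Emit:
send_rows --steps '[{"delta_pos":[0,0,0.006],"turn":0,"hand":60},{"delta_pos":[0,0,0.01],"turn":0,"hand":60},{"delta_pos":[-0.015,0,0.01],"turn":0,"hand":60},{"delta_pos":[-0.031,0,0.01],"turn":0,"hand":60},{"delta_pos":[-0.047,0,0.01],"turn":0,"hand":60},{"delta_pos":[-0.063,0,0.01],"turn":0,"hand":60},{"delta_pos":[-0.08,0,0.01],"turn":0,"hand":60},{"delta_pos":[-0.08,0,0.01],"turn":0,"hand":60}]'

```text
t: 7.4
tool_pos: [0.5743, -0.1263, 0.028]
tcp_rot: [0.98, -0.198, 0.005, 0.001]
force: [-0.4, -0.2, 5.3]
grip_width: 0.0606
```

```bash
python3 st.py
```

```text
t 7.4 pos [ 0.5743 -0.1263  0.028 ] xang -22.81867447916097 zaxis [ 0.0088 -0.0029 -1.    ] F [-0.435  -0.1904  5.3118] mat xy mm 16.24550900795236 5.333936054545838
```

Emit:
send_rows --steps '[{"delta_pos":[0,0,-0.02],"turn":0,"hand":60},{"delta_pos":[0,0,-0.04],"turn":0,"hand":60},{"delta_pos":[0.02,0,-0.04],"turn":0,"hand":60},{"delta_pos":[0.039,0,-0.04],"turn":0,"hand":60},{"delta_pos":[0.039,0,-0.03],"turn":0,"hand":60},{"delta_pos":[0.039,0,-0.015],"turn":0,"hand":60},{"delta_pos":[0.039,0,-0.005],"turn":0,"hand":60},{"delta_pos":[0.039,0,-0.005],"turn":0,"hand":60}]'

```text
t: 8.4
tool_pos: [0.5846, -0.1307, 0.029]
tcp_rot: [0.98, -0.198, 0.004, 0.0]
force: [0.4, -0.1, -0.3]
grip_width: 0.0598
```

```bash
python3 st.py; python3 - <<'E'
from cell import env
import cv2
for n,s in("side",(slice(130,280),slice(220,400))),:
    c=env.camera(n); cv2.imwrite(f"pics/{n}5.png",cv2.resize(c["frame"][s][...,::-1],None,fx=3.3,fy=3.3,interpolation=cv2.INTER_CUBIC))
E
```

```text
t 8.4 pos [ 0.5846 -0.1307  0.029 ] xang -22.81615980096059 zaxis [ 0.0078 -0.0025 -1.    ] F [ 0.427  -0.0754 -0.2893] mat xy mm 27.414729710481502 4.975034255371927
```

View pics/side5.png

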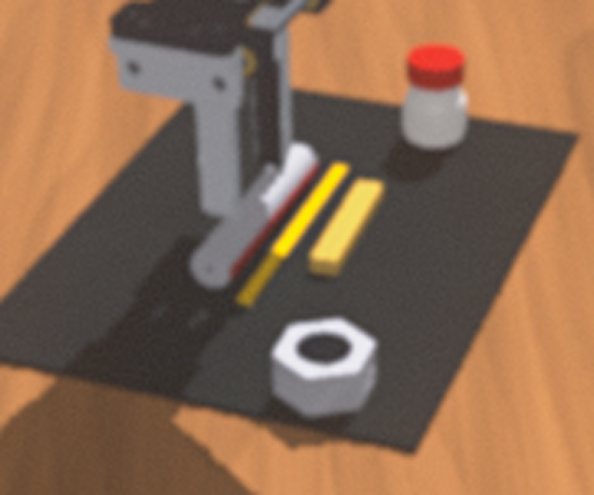

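Emit:
send_rows --steps '[{"delta_pos":[0,0,0.006],"turn":0,"hand":60},{"delta_pos":[0,0,0.011],"turn":0,"hand":60},{"delta_pos":[-0.015,0,0.012],"turn":0,"hand":60},{"delta_pos":[-0.031,0,0.012],"turn":0,"hand":60},{"delta_pos":[-0.047,0,0.012],"turn":0,"hand":60},{"delta_pos":[-0.063,0,0.012],"turn":0,"hand":60},{"delta_pos":[-0.08,0,0.012],"turn":0,"hand":60},{"delta_pos":[-0.08,0,0.012],"turn":0,"hand":60}]'

```text
t: 9.45
tool_pos: [0.5646, -0.1224, 0.0279]
tcp_rot: [0.98, -0.198, 0.007, 0.001]
force: [-0.4, -0.0, 7.9]
grip_width: 0.0599
```

```bash
python3 st.py
```

```text
t 9.45 pos [ 0.5646 -0.1224  0.0279] xang -22.808884253868765 zaxis [ 0.0125 -0.0048 -0.9999] F [-0.3693 -0.0287  7.939 ] mat xy mm 5.77234617689603 5.576185055368388
```

Emit:
send_rows --steps '[{"delta_pos":[0,0,-0.02],"turn":0,"hand":60},{"delta_pos":[0,0,-0.04],"turn":0,"hand":60},{"delta_pos":[0.02,0,-0.04],"turn":0,"hand":60},{"delta_pos":[0.036,0,-0.04],"turn":0,"hand":60},{"delta_pos":[0.036,0,-0.03],"turn":0,"hand":60},{"delta_pos":[0.036,0,-0.015],"turn":0,"hand":60},{"delta_pos":[0.036,0,-0.005],"turn":0,"hand":60},{"delta_pos":[0.036,0,-0.005],"turn":0,"hand":60}]'

```text
t: 10.45
tool_pos: [0.5741, -0.1264, 0.029]
tcp_rot: [0.98, -0.198, 0.006, 0.001]
force: [0.3, 0.3, 0.7]
grip_width: 0.0601
```

```bash
python3 st.py; python3 - <<'E'
from cell import env
import cv2
for n,s in("side",(slice(130,280),slice(220,400))),:
    c=env.camera(n); cv2.imwrite(f"pics/{n}6.png",cv2.resize(c["frame"][s][...,::-1],None,fx=3.3,fy=3.3,interpolation=cv2.INTER_CUBIC))
E
```

```text
t 10.45 pos [ 0.5741 -0.1264  0.029 ] xang -22.808264118018688 zaxis [ 0.0116 -0.0044 -0.9999] F [0.2854 0.308  0.7178] mat xy mm 16.097471476828584 5.250131906514296
```

View pics/side6.png

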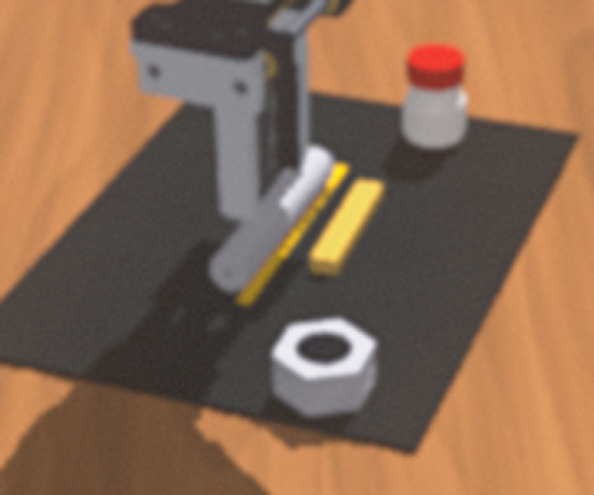

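Emit:
send_rows --steps '[{"delta_pos":[0,0,0.006],"turn":0,"hand":60},{"delta_pos":[0,0,0.011],"turn":0,"hand":60},{"delta_pos":[-0.015,0,0.012],"turn":0,"hand":60},{"delta_pos":[-0.03,0,0.012],"turn":0,"hand":60},{"delta_pos":[-0.045,0,0.012],"turn":0,"hand":60},{"delta_pos":[-0.06,0,0.012],"turn":0,"hand":60},{"delta_pos":[-0.074,0,0.012],"turn":0,"hand":60},{"delta_pos":[-0.074,0,0.012],"turn":0,"hand":60}]'

```text
t: 11.5
tool_pos: [0.556, -0.1188, 0.0279]
tcp_rot: [0.98, -0.198, 0.009, 0.002]
force: [-0.4, -0.0, 8.6]
grip_width: 0.06
```

```bash
python3 st.py
```

```text
t 11.5 pos [ 0.556  -0.1188  0.0279] xang -22.802577110529047 zaxis [ 0.0167 -0.0068 -0.9998] F [-0.4369 -0.0146  8.5588] mat xy mm -3.5249203845078276 5.795678771850673
```

Emit:
send_rows --steps '[{"delta_pos":[0,0,-0.03],"turn":0,"hand":60},{"delta_pos":[0,0,-0.1],"turn":0,"hand":60},{"delta_pos":[0,0,-0.25],"turn":0,"hand":60},{"delta_pos":[0,0.1,-0.3],"turn":0,"hand":60},{"delta_pos":[0,0.3,-0.3],"turn":0,"hand":60},{"delta_pos":[0,0.5,-0.3],"turn":0,"hand":60},{"delta_pos":[0,0.7,-0.3],"turn":0,"hand":60},{"delta_pos":[0,0.8,-0.3],"turn":0,"hand":60}]'

```text
t: 12.5
tool_pos: [0.4602, -0.342, 0.1183]
tcp_rot: [0.98, -0.199, 0.009, 0.002]
force: [0.6, 0.2, 0.4]
grip_width: 0.0602
```

```bash
python3 st.py; python3 - <<'E'
from cell import env
import cv2,numpy as np
for n,s in("side",(slice(130,280),slice(220,400))),("top",(slice(130,310),slice(330,570))):
    c=env.camera(n); np.savez(n+"7.npz",**c);cv2.imwrite(f"pics/{n}7.png",cv2.resize(c["frame"][s][...,::-1],None,fx=3.3,fy=3.3,interpolation=cv2.INTER_CUBIC))
E
```

```text
t 12.5 pos [ 0.4602 -0.342   0.1183] xang -22.955185903753456 zaxis [ 0.017  -0.0075 -0.9998] F [0.6219 0.1694 0.4168] mat xy mm -13.00099832209256 -236.86698323038277
```

View pics/side7.png

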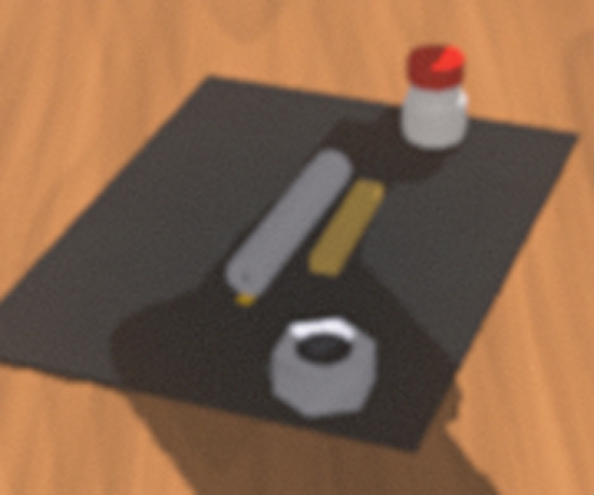

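View pics/top7.png

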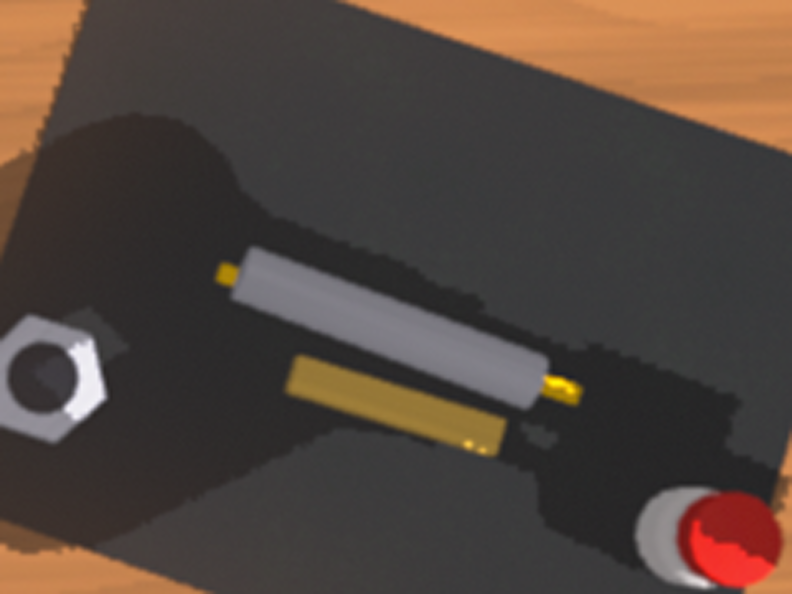

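```bash
python3 - <<'E'
import numpy as np,cv2
from h import *
u=np.array([np.cos(np.radians(69)),np.sin(np.radians(69))]);x=np.array([u[1],-u[0]])
c=dict(np.load("top7.npz")); f=c["frame"]
print(f[233,452],f[250,450])
h=cv2.cvtColor(f,cv2.COLOR_RGB2HSV)
m=((h[...,1]<60)&(h[...,2]>80)).astype(np.uint8)
n,l,s,ce=cv2.connectedComponentsWithStats(m)
i=l[230,450]; ys,xs=np.nonzero(l==i);p=np.c_[xs,ys]
for z in(.016,.02):
    d=desc(c,p,z);print(*d); e=d[0]-np.array([557.2,-125.5]);print("mat x,y",e@x,e@u)
# direct: flat, nut, jar before/after
a=dict(np.load("top0.npz"))
for nm,cc in(("0",a),("7",c)):
    h=cv2.cvtColor(cc["frame"],cv2.COLOR_RGB2HSV);H,S,V=cv2.split(h)
    my=((H>18)&(H<35)&(S>110)&(V>80)).astype(np.uint8)
    n,l,s,ce=cv2.connectedComponentsWithStats(my)
    print(nm,[(s[k,4],ray(cc,ce[k],.014)[0,:2].round(4),ce[k].round(1)) for k in range(1,n) if s[k,4]>25])
    mr=(((H<5)|(H>175))&(S>170)&(V>100)).astype(np.uint8)
    n,l,s,ce=cv2.connectedComponentsWithStats(mr);print([(s[k,4],ce[k].round(1)) for k in range(1,n) if s[k,4]>25])
    mg=((S<60)&(V>80)).astype(np.uint8);n,l,s,ce=cv2.connectedComponentsWithStats(mg);print([(s[k,4],s[k,:4],ce[k].round(1)) for k in range(1,n) if 300<s[k,4]<2500 and 330<ce[k,0]<580 and ce[k,1]>180])
E
```

```text
[128 126 134] [150 120  54]
[ 558.6 -118.7] [134.  24.] ang 67.47 cent [ 558.6 -118.7]
mat x,y -1.1298894598119802 6.8500620295443815
[ 558.3 -117.7] [133.3  23.9] ang 67.47 cent [ 558.3 -117.7]
mat x,y -1.768331537306505 7.676132071177968
0 [(np.int32(885), array([ 0.5564, -0.1229]), array([450.5, 230.8])), (np.int32(882), array([ 0.5264, -0.1204]), array([449.9, 252.5]))]
[(np.int32(311), array([460., 199.])), (np.int32(700), array([551.2, 292.9]))]
[(np.int32(1284), array([411, 176,  96,  50], dtype=int32), array([458.2, 200.9])), (np.int32(852), array([323, 224,  40,  41], dtype=int32), array([342.5, 244.4])), (np.int32(382), array([522, 277,  26,  32], dtype=int32), array([532.1, 292.2]))]
7 [(np.int32(40), array([ 0.5833, -0.052 ]), array([398.2, 212.9])), (np.int32(853), array([ 0.5265, -0.1196]), array([449.3, 252.5])), (np.int32(84), array([ 0.531 , -0.1893]), array([499.9, 247.7]))]
[(np.int32(685), array([551. , 292.9]))]
[(np.int32(1686), array([400, 205,  96,  49], dtype=int32), array([447.8, 229.1])), (np.int32(761), array([324, 225,  39,  39], dtype=int32), array([343. , 244.4])), (np.int32(383), array([522, 278,  25,  31], dtype=int32), array([532. , 292.4]))]
```

```bash
python3 -c "
from cell import env
print(env.hand_in())"
```

```text
the job is handed in; nothing more can be done
None
```

I rolled the steel bar onto the yellow line in four strokes, then raised the gripper clear and handed the job in at about 12.6 s. In each stroke the fingertips pressed on top of the bar with about 5–9 N. The tips stayed around 28 mm high, well above the side-touch limit.

The last camera check, made before handing in, showed:

| Check | Measured | Limit |
|---|---|---|
| Bar across the line | 1–2 mm past centre | 6 mm |
| Bar along the line | about 7 mm off centre | 20 mm |
| Bar angle to the line | about 1.5° | 8° |

- **Red stripe:** it is out of sight in both views. The distance rolled (about 42.5 mm) puts it roughly 157° from straight up, against the required 103°; I could not measure that angle directly.
- **Brass flat, nut and jar:** their image positions match the start to within a pixel, about 1 mm.
- **Failed checks:** none failed or disagreed. Hand-in reports no verdict, so the result itself is unconfirmed.

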